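Swing a glue press open

TASK

Two small counterweighted glue presses stand on the bench; open the one that has the round wooden basket base in it: push its arm up by the crossbar end, past its balance point, so that it stays standing against its back stop by itself. Only push with the fingers: do not take hold of the crossbar and keep the fingers well away from the counterweight. Leave the wooden base, the other press (arm down) and the things around as they are, and finish clear of everything.

Things in the scene. Friction and masses are not known exactly. Their poses are not given: they have to be found in the camera images.
- loaded_arm (a joint): arm hinge of the press holding the disc, rad: 0 = foot on the bare bed, about 0.14 resting on the disc, grows as the arm goes up, 1.2 = against the back stop. Below about 0.55 the arm falls back down, beyond it falls on to the stop by itself. Raising it takes 1 to 2 N at the crossbar at first, less later. Elevation of the hinge-to-crossbar line above level = 0.30 + this value
- loaded_crossbar (a point): middle of that arm's crossbar: a level round wooden bar 24 mm thick, 100 mm long, across the arm's free end (robot side), 220 mm from the hinge pin, 65 mm higher than the pin at joint 0; it swings up and away from the robot. Frame turns with the arm, y along the bar. Beam: 28 mm wide, 20 mm thick; 120 mm from the pin a 12 mm spindle with a foot hangs about 90 mm below it
- loaded_hinge (a point): middle of that press's hinge pin, 75 mm above the underside of the bed, which lies 0 to 55 mm above the bench on a riser; x from the press's front (crossbar end) to its back, y along the pin, z up. The press is fixed; bed 310 x 140 mm, 18 mm thick, reaching 245 mm in front of the pin.
- loaded_weight (a point): steel counterweight of that arm, a round drum 52 mm across and 44 mm wide on a stalk, this point its centre, 95 mm above the hinge pin with the arm down; swings down to the back as the arm rises; keep the fingers well away from it
- disc_center (a point): centre of the wooden basket base, a loose disc 100 mm across, 16 mm thick, lying on the bed under the foot of the arm; must stay there
- empty_arm (a joint): hinge of the arm of the other, identical press with nothing in it; 0 = arm down; must stay down
- empty_crossbar (a point): middle of the crossbar of the empty press's arm, same build
- empty_hinge (a point): middle of the hinge pin of the empty press, same axes
- glue: bystander: standing glue bottle, 60 mm across, 170 mm tall; origin at the centre of its underside
- tape: bystander: tape measure, 65 x 35 x 62 mm; origin at the centre of its underside
- clamp: bystander: spring clamp lying flat, about 155 x 90 mm, 24 mm thick; origin on the bench at its pivot

How it is judged (in metres and radians):
At the end, for the whole second after the job is handed in: the arm of the press with the disc stands at rest within 0.1 rad of its back stop (joint above 1.1 of 1.2), the other arm is down (below 0.08 rad), the disc lies within 20 mm and the bottle, tape measure and clamp within 30 mm of where they were (value of joint loaded_arm above 1.1 rad and velocity of joint loaded_arm between -0.1 and 0.1 rad/s and value of joint empty_arm below 0.08 rad and distance of disc_center from where it was at the start of the episode below 0.02 m and distance of each of glue, tape, clamp from where it was at the start of the episode below 0.03 m); the robot touches nothing.
It fails at once if the empty press's arm is raised (over 0.15 rad) (value of joint empty_arm above 0.15 rad).
It fails at once if the wooden base is shifted or lifted by more than 20 mm (distance of disc_center from where it was at the start of the episode above 0.02 m).
It fails at once if a bystander is moved by more than 30 mm (distance of any of glue, tape, clamp from where it was at the start of the episode above 0.03 m).
It fails at once if the fingers come to the counterweight (grasp point within 60 mm of its centre) (distance between the grasp point and loaded_weight below 0.06 m).
It fails at once if the crossbar is taken between the fingers (x of the grasp point in the frame of loaded_crossbar between -0.012 and 0.012 m and z of the grasp point in the frame of loaded_crossbar between -0.012 and 0.012 m and y of the grasp point in the frame of loaded_crossbar between -0.06 and 0.06 m).
It also fails if it takes over 38 s, if anything falls off the work surface, if the arm or the gripper's body presses on something with over 40 N, if the wrist force passes 120 N, or if a joint passes its speed limit or range.

ROBOT

A 6-joint arm with a two-finger parallel gripper is mounted at the origin on the work surface. World frame = base frame: x ahead of the robot, y to its left, z up, the work surface at z = 0. Lengths are in m, angles in degrees, forces in N, time in s.
With the tool pointing down it reaches from about 0.2 to 0.875 m from the base axis. Payload 3.4 kg.
Tool frame: the origin (TCP) lies midway between the tips of the shut fingers; the grasp point (between the pads) lies 19 mm behind it; z points along the fingers, y is the line along which they close (so a half turn about z gives the same grasp; the last joint's range is limited). The gripper opens to 94 mm and grips with 3 to 60 N. Pads are 16 mm wide; open, the fingers measure 119 mm over their backs; the gripper's body (75 mm by 177 mm) begins 78 mm behind the grasp point.
Start: joints at [-76.891, 15.808, 86.224, -0, 77.962, -6.933], TCP at [0.197, -0.54, 0.205] pointing down, gripper open.
Joint ranges: [-165.64, 165.64], [-43.16, 119.46], [12.63, 154.43], [-67.54, 247.53], [6.08, 155.33], [-154.97, 154.97]. Speed limits (degrees/s): [147.25, 147.25, 180, 180, 180, 180].

INTERFACE

Orientations are given as a 3x3 rotation matrix whose columns are the frame's x, y, z axes.
In Python, from station import robot, grab_frame, camera_model gives the robot as it stands. The module is installed in compiled form; this text tells all that it offers. Calls block until the motion is done:
- robot.goto(position, orientation): joint-space move of the TCP to a pose.
- robot.move_l(position, orientation=None, rate=0.15, max_force=None): straight line of the TCP; orientation=None keeps the orientation; rate is the mean speed in m/s. With max_force (N) it stops when the force on the tool has changed by that much, and returns True; else False.
- robot.set_joints(angles): joint-space move.
- robot.move_gripper(opening, newtons=None): finger opening in m; newtons is the grip in N (None keeps the last); returns when the fingers have stopped.
- robot.wait(seconds).
- robot.solve_ik(position, orientation): joint angles nearest the present ones, or None.
- robot.state(): the state.
- grab_frame(name): name is "scene" or "top" or "wrist"; returns (picture, depth): 384x512x3 uint8, red, green, blue; 384x512 float32, m along the optical axis (not along the pixel's ray), 0 where there is no reading.
- camera_model(name): a dict with "vertical_fov" (degrees; the focal length in pixels is half the picture's height over the tangent of half this angle, whatever the lens; pixels are square), "cx", "cy" (the principal point, pixels), "k1" (the pictures are not rectified: a ray, as slopes to the right and down, at radius r is drawn at 1 + k1 r^2 times it, then the intrinsics apply), "eye" and "orientation" of the camera in the world; the wrist camera has in their place "T_tool_cam" (4x4, takes a point from camera to tool coordinates, whose origin is the TCP and whose axes are the flange's). Camera axes: x right, y up, looking along -z (the intrinsics and any distortion apply to the point x, -y, -z); pixel columns grow to the right and rows downward; lengths in m; the calibration is good to about 2 mm. A picture is of the moment at which its call begins: read the wrist's pose just before it. camera_model takes no time and is no camera call.
A pose or a line that the arm cannot do raises robot.PlanningError and nothing moves.
- robot.job_done(): hands the job in; it is judged then, once.
The state is a dict: "time": time; "qpos": joint angles; "joint_vel": joint speeds; "effort": joint torques, N m; "ee_pos": TCP position; "orientation": TCP orientation; "wrist_force": force on the tool from outside, world axes, zero at the start; "torque": the same for the moment, N m; "width": finger opening in m; "gripper_force": force on a finger pad.
Only numpy, scipy, OpenCV 4.12 (cv2) and the standard library are available. Lean on these libraries where they do the work, as an engineer would, in place of code of your own. Each camera call takes 0.05 s, during which the arm holds its last target. There are 200 camera calls.

## Working session

There is one attempt and no reset: what is moved stays moved. The work goes in short steps, each a Python script; the robot and the scene stay as the last script left them, time stands still between calls to the robot, and variables do not carry over. Pictures are saved under pics/ and viewed, at most 10 in all, crops included, and the job is handed in when it is done.

```bash
mkdir -p pics; cat > h.py <<'E'
import numpy as np, cv2
from station import robot, grab_frame, camera_model
def cam(name):
    m=camera_model(name); f=192/np.tan(np.radians(m["vertical_fov"]/2)); return m,f
def pose(name,m):
    if name!="wrist": return np.array(m["eye"]),np.array(m["orientation"])
    s=robot.state(); T=np.eye(4); T[:3,:3]=s["orientation"]; T[:3,3]=s["ee_pos"]
    T=T@np.array(m["T_tool_cam"]); return T[:3,3],T[:3,:3]
def cloud(name):
    m,f=cam(name); e,R=pose(name,m); img,d=grab_frame(name)
    v,u=np.mgrid[0:384,0:512].astype(float)
    K=np.array([[f,0,m["cx"]],[0,f,m["cy"]],[0,0,1]])
    p=cv2.undistortPoints(np.stack([u.ravel(),v.ravel()],1)[:,None],K,np.array([m["k1"],0,0,0.]))[:,0]
    dd=d.ravel()[:,None]
    P=np.c_[p[:,:1]*dd,-p[:,1:]*dd,-dd]@R.T+e
    P[d.ravel()==0]=np.nan
    return img,d,P.reshape(384,512,3)
E
python3 - <<'E'
from h import *
for n in("scene","top"):
    img,d,P=cloud(n); np.savez(n+".npz",img=img,d=d,P=P)
    cv2.imwrite(f"pics/{n}.png",cv2.resize(img[...,::-1],(768,576)))
    m=camera_model(n); print(n,m["eye"],m["orientation"],m["k1"],m["vertical_fov"],(d==0).mean())
print(robot.state()["time"])
E
```

```text
scene [ 1.3590258  -0.56571805  1.02736877] [[ 0.56804722 -0.56972745  0.59391329]
 [ 0.82292194  0.38352212 -0.41917809]
 [ 0.01103838  0.72685722  0.68669989]] 0.0396154440794037 49.47410831190382 0.004954020182291667
top [ 0.29514032 -0.00361662  1.5752736 ] [[-9.79258307e-02  9.73683172e-01 -2.05795076e-01]
 [-9.95193654e-01 -9.57366958e-02  2.05930865e-02]
 [ 3.49001221e-04  2.06822549e-01  9.78378409e-01]] -0.19027771986332792 44.47564955851135 0.0039825439453125
0.1
```

View pics/scene.png

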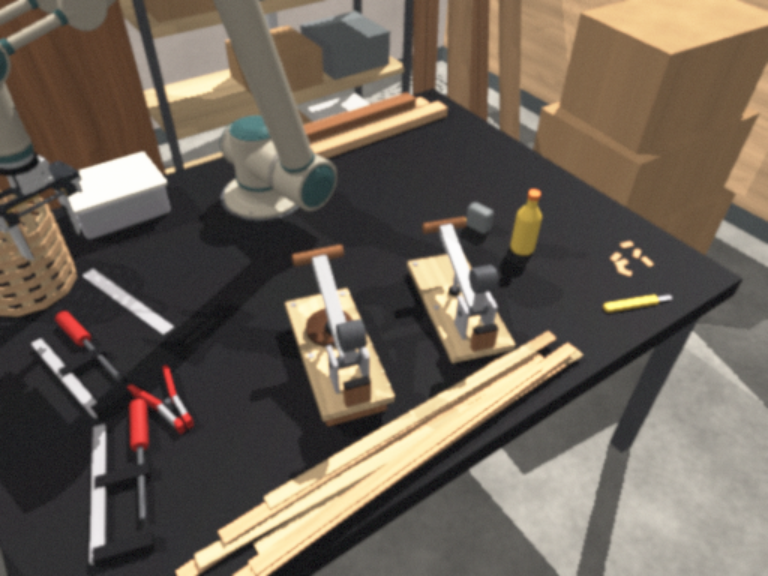

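View pics/top.png

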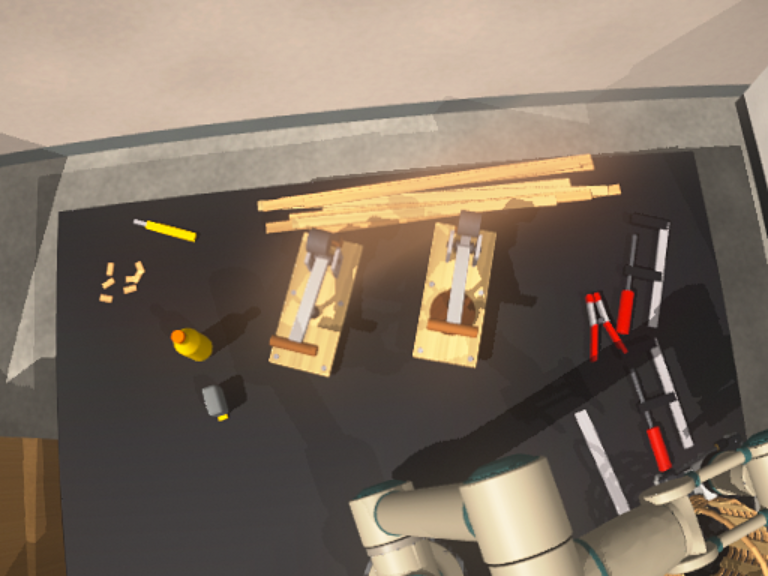

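The loaded press (brown disc) is the one at top (455,290) and scene (335,340), with its crossbar at top (453,327) and scene (318,254). The empty press is to its left, at top (315,300). Next I'll measure the crossbar, bed and drum in both views.

```bash
cat > m.py <<'E'
from h import *
def barfit(Q):
    c=Q.mean(0); U,S,V=np.linalg.svd(Q-c,full_matrices=False); a=V[0]; t=(Q-c)@a; 
    return c+a*(t.min()+t.max())/2,a,np.ptp(t)
for n,rois in (("scene",{"loaded":(190,160,235,180),"empty":(280,142,314,158)}),("top",{"loaded":(280,210,325,226),"empty":(175,220,215,240)})):
    z=np.load(n+".npz"); img,P=z["img"],z["P"]; hsv=cv2.cvtColor(img,cv2.COLOR_RGB2HSV)
    for k,(x0,y0,x1,y1) in rois.items():
        h=hsv[y0:y1,x0:x1].astype(int); p=P[y0:y1,x0:x1]
        zmin=.09
        M=((h[...,0]<14)|(h[...,0]>172))&(h[...,1]>110)&(h[...,2]>40)&(p[...,2]>zmin)
        Q=p[M]; c,a,L=barfit(Q); print(n,k,len(Q),"mid",c.round(4),"axis",a.round(3),"len",L.round(3),"z",np.percentile(Q[:,2],[2,50,98]).round(3))
# bed and drum of loaded press in top & scene
    for k,hi in (("wood",0),):
        M=(hsv[...,0]>14)&(hsv[...,0]<28)&(hsv[...,1]>60)&(hsv[...,2]>120)&(P[...,2]>.01)&(P[...,2]<.1)&(P[...,0]<.78)&(P[...,0]>.3)
        nn,lab,st,ce=cv2.connectedComponentsWithStats(M.astype(np.uint8))
        for i in range(1,nn):
            if st[i,4]>400:
                Q=P[lab==i]; Q=Q[Q[:,2]>np.median(Q[:,2])-.008]; r=cv2.minAreaRect(Q[:,:2].astype(np.float32)); print(n,"bed",st[i,4],np.round(r[0],3),np.round(r[1],3),round(r[2],1),"z",np.median(Q[:,2]).round(4))
    g=(hsv[...,1]<60)&(P[...,2]>.13)&(P[...,2]<.35)&(P[...,0]>.5)&(P[...,0]<.9)&(abs(P[...,1])<.5)
    nn,lab,st,ce=cv2.connectedComponentsWithStats(g.astype(np.uint8))
    for i in range(1,nn):
        if st[i,4]>60:
            Q=P[lab==i]; hi=Q[Q[:,2]>Q[:,2].max()-.02]; print(n,"grey",st[i],"top",hi.mean(0).round(3),Q[:,2].max().round(3),Q.min(0).round(3),Q.max(0).round(3))
E
python3 m.py
```

```text
scene loaded 186 mid [ 0.5315 -0.1239  0.2224] axis [-0.263 -0.965 -0.001] len 0.099 z [0.213 0.224 0.228]
scene empty 116 mid [0.5366 0.1957 0.1615] axis [-0.329 -0.944 -0.011] len 0.095 z [0.151 0.162 0.167]
scene bed 1347 [0.64 0.14] [0.102 0.313] 69.9 z 0.0312
scene bed 1158 [ 0.624 -0.173] [0.096 0.314] 74.8 z 0.061
scene grey [292 149  19  30 260] top [0.56  0.19  0.155] 0.167 [0.534 0.153 0.13 ] [0.647 0.217 0.167]
scene grey [ 207  170   40   72 1000] top [ 0.735 -0.182  0.231] 0.239 [ 0.531 -0.208  0.13 ] [ 0.769 -0.108  0.239]
scene grey [313 177  20  23 340] top [0.746 0.123 0.203] 0.213 [0.712 0.099 0.13 ] [0.77  0.152 0.213]
scene grey [218 231   8  17  63] top [ 0.713 -0.206  0.14 ] 0.147 [ 0.685 -0.215  0.13 ] [ 0.734 -0.196  0.147]
top loaded 223 mid [ 0.5249 -0.1231  0.2224] axis [-0.281 -0.96   0.004] len 0.096 z [0.214 0.223 0.229]
top empty 201 mid [0.5301 0.1998 0.1608] axis [-0.322 -0.947 -0.014] len 0.099 z [0.151 0.161 0.167]
top bed 2311 [ 0.63  -0.152] [0.141 0.31 ] 74.3 z 0.0601
top bed 1794 [0.646 0.159] [0.139 0.312] 70.3 z 0.0298
top bed 540 [0.675 0.202] [0.04  0.213] 70.5 z 0.0297
top grey [298 157  17  59 498] top [ 0.552 -0.13   0.213] 0.225 [ 0.533 -0.191  0.13 ] [ 0.725 -0.115  0.225]
top grey [193 196  16  32 248] top [0.559 0.188 0.154] 0.167 [0.539 0.156 0.13 ] [0.641 0.205 0.167]
```

The two views agree. Bed top is at z=0.0605, so the pin is at about z=0.119. Press yaw is -15.7°, the pin sits at (0.717,-0.176), and the bar at (0.525,-0.123,0.213) against a predicted z of 0.211. Next I'll plan the push by rotating the tool rigidly with the arm around the pin.

```bash
cat > plan.py <<'E'
from h import *
yaw=np.radians(-15.7); u=np.array([np.cos(yaw),np.sin(yaw),0]); w=np.array([-u[1],u[0],0]); Z=np.array([0,0,1.])
pin=np.array([.717,-.1765,.119]); S=1
def tool(phi,off,ahead):
    """TCP pose for arm elevation phi: fingers aimed at the pin, `off` below the bar centre, tip `ahead` past it"""
    r=np.cos(phi)*u-np.sin(phi)*Z; n=np.sin(phi)*u+np.cos(phi)*Z
    y=S*w
    return pin-.22*r-off*n+ahead*r, np.stack([np.cross(y,r),y,r],1)
E
python3 - <<'E'
import plan
from plan import *
for s in (1,-1):
    plan.S=s
    for a in [(.44,.05,-.13),(.44,.05,.013),(.44,.02,.013),(.8,.02,.013),(1.0,.02,.013),(1.2,.02,.013),(1.2,.02,-.1)]:
        p,R=tool(*a); q=robot.solve_ik(p,R); print(s,a,p.round(3),None if q is None else np.round(q,0))
E
```

```text
1 (0.44, 0.05, -0.13) [ 0.392 -0.085  0.223] None
1 (0.44, 0.05, 0.013) [ 0.516 -0.12   0.162] None
1 (0.44, 0.02, 0.013) [ 0.529 -0.124  0.189] [-30.   5. 150. 161.  41.  99.]
1 (0.8, 0.02, 0.013) [ 0.564 -0.134  0.254] [ -24.   -5.  120.   16.   22. -111.]
1 (1.0, 0.02, 0.013) [ 0.593 -0.142  0.282] [-22.  -0. 104.   5.  44. -99.]
1 (1.2, 0.02, 0.013) [ 0.627 -0.151  0.305] [-21.   8.  87.   2.  64. -96.]
1 (1.2, 0.02, -0.1) [ 0.587 -0.14   0.41 ] [-21.   3.  78.   2.  78. -96.]
-1 (0.44, 0.05, -0.13) [ 0.392 -0.085  0.223] None
-1 (0.44, 0.05, 0.013) [ 0.516 -0.12   0.162] None
-1 (0.44, 0.02, 0.013) [ 0.529 -0.124  0.189] [-30.   5. 150. 161.  41. -81.]
-1 (0.8, 0.02, 0.013) [ 0.564 -0.134  0.254] [-24.  -5. 120.  16.  22.  69.]
-1 (1.0, 0.02, 0.013) [ 0.593 -0.142  0.282] [-22.  -0. 104.   5.  44.  81.]
-1 (1.2, 0.02, 0.013) [ 0.627 -0.151  0.305] [-21.   8.  87.   2.  64.  84.]
-1 (1.2, 0.02, -0.1) [ 0.587 -0.14   0.41 ] [-21.   3.  78.   2.  78.  84.]
```

```bash
cat >> plan.py <<'E'
def tool2(phi,p,off,ahead):
    """bar at elevation phi, tool pitched p below level"""
    b=pin-.22*(np.cos(phi)*u-np.sin(phi)*Z)
    r=np.cos(p)*u-np.sin(p)*Z; n=np.sin(p)*u+np.cos(p)*Z; y=S*w
    return b-off*n+ahead*r, np.stack([np.cross(y,r),y,r],1)
E
python3 - <<'E'
import plan
from plan import *
plan.S=-1
for p0 in (.8,.9,1.0,1.1):
    for a in [(.44,p0,.06,-.1),(.44,p0,.06,.019),(.44,p0,.02,.019),(.8,p0,.02,.019),(1.1,max(p0,1.1),.02,.019),(1.1,max(p0,1.1),.1,-.05)]:
        p,R=tool2(*a); q=robot.solve_ik(p,R); print(a,p.round(3),None if q is None else np.round(q,0))
E
```

```text
(0.44, 0.8, 0.06, -0.1) [ 0.417 -0.092  0.243] [-33. -22. 132.  25.  30.  55.]
(0.44, 0.8, 0.06, 0.019) [ 0.497 -0.115  0.157] [-27.  -4. 136.  62.   9.  20.]
(0.44, 0.8, 0.02, 0.019) [ 0.524 -0.122  0.185] [-26.  -4. 131.  36.  12.  48.]
(0.8, 0.8, 0.02, 0.019) [ 0.568 -0.135  0.249] [-24.  -5. 120.  16.  22.  69.]
(1.1, 1.1, 0.02, 0.019) [ 0.612 -0.147  0.289] [-21.   4.  96.   3.  54.  83.]
(1.1, 1.1, 0.1, -0.05) [ 0.513 -0.119  0.314] [-23.  -6. 102.   4.  58.  81.]
(0.44, 0.9, 0.06, -0.1) [ 0.42  -0.093  0.254] [-30. -20. 125.  14.  38.  67.]
(0.44, 0.9, 0.06, 0.019) [ 0.492 -0.113  0.161] [-26.  -5. 131.  22.  17.  61.]
(0.44, 0.9, 0.02, 0.019) [ 0.522 -0.122  0.185] [-25.  -4. 126.  16.  21.  68.]
(0.8, 0.9, 0.02, 0.019) [ 0.566 -0.134  0.25 ] [-23.  -3. 115.   9.  31.  76.]
(1.1, 1.1, 0.02, 0.019) [ 0.612 -0.147  0.289] [-21.   4.  96.   3.  54.  83.]
(1.1, 1.1, 0.1, -0.05) [ 0.513 -0.119  0.314] [-23.  -6. 102.   4.  58.  81.]
(0.44, 1.0, 0.06, -0.1) [ 0.425 -0.094  0.264] [-28. -17. 119.   9.  46.  74.]
(0.44, 1.0, 0.06, 0.019) [ 0.487 -0.112  0.164] [-25.  -4. 126.  11.  26.  72.]
(0.44, 1.0, 0.02, 0.019) [ 0.519 -0.121  0.186] [-24.  -3. 121.   9.  30.  75.]
(0.8, 1.0, 0.02, 0.019) [ 0.563 -0.133  0.25 ] [-23.  -2. 110.   6.  40.  79.]
(1.1, 1.1, 0.02, 0.019) [ 0.612 -0.147  0.289] [-21.   4.  96.   3.  54.  83.]
(1.1, 1.1, 0.1, -0.05) [ 0.513 -0.119  0.314] [-23.  -6. 102.   4.  58.  81.]
(0.44, 1.1, 0.06, -0.1) [ 0.43  -0.096  0.275] [-26. -14. 113.   6.  55.  78.]
(0.44, 1.1, 0.06, 0.019) [ 0.482 -0.111  0.169] [-24.  -3. 121.   6.  36.  77.]
(0.44, 1.1, 0.02, 0.019) [ 0.517 -0.12   0.187] [-23.  -1. 116.   5.  38.  79.]
(0.8, 1.1, 0.02, 0.019) [ 0.561 -0.133  0.251] [-22.   0. 105.   4.  48.  82.]
(1.1, 1.1, 0.02, 0.019) [ 0.612 -0.147  0.289] [-21.   4.  96.   3.  54.  83.]
(1.1, 1.1, 0.1, -0.05) [ 0.513 -0.119  0.314] [-23.  -6. 102.   4.  58.  81.]
```

```bash
sed -i 's/; S=1$/; S=-1/' plan.py; python3 - <<'E'
from plan import *
print(np.round(camera_model("wrist")["T_tool_cam"],3))
robot.move_gripper(0.0,10)
robot.goto(*tool2(.44,1.0,.06,-.1))
img,d,P=cloud("wrist"); np.savez("w.npz",img=img,P=P)
img2,_,_=cloud("scene")
cv2.imwrite("pics/pre.png",np.hstack([img,img2])[...,::-1][:, :, :] if 0 else cv2.resize(np.hstack([img,img2])[...,::-1],(800,300)))
hsv=cv2.cvtColor(img,cv2.COLOR_RGB2HSV)
M=((hsv[...,0]<14)|(hsv[...,0]>172))&(hsv[...,1]>110)&(P[...,2]>.17)&(P[...,0]>.45)&(P[...,1]<0)
Q=P[M]; print(len(Q),Q.mean(0).round(4),Q.min(0).round(3),Q.max(0).round(3))
s=robot.state(); print(s["time"],s["ee_pos"],s["wrist_force"],s["width"])
E
```

```text
[[-0.001  0.961  0.276  0.079]
 [ 1.     0.     0.001  0.   ]
 [ 0.001  0.276 -0.961 -0.178]
 [ 0.     0.     0.     1.   ]]
3175 [ 0.5205 -0.1215  0.2196] [ 0.501 -0.172  0.207] [ 0.547 -0.072  0.225]
3.4417 [ 0.4251515  -0.09509577  0.26450137] [ 0.52326362  0.84494128 -0.22226047] 0.0002649115142072842
```

View pics/pre.png

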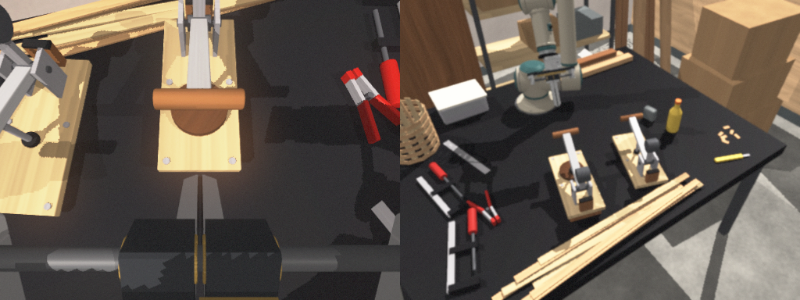

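The wrist view shows the bar at (200,98), centred ahead of the shut fingers. Measured at (0.52,-0.122), top z 0.225, it matches the plan, so I'll insert below the bar and push along the arc.

```bash
python3 - <<'E'
from plan import *
def rep(t):
    s=robot.state(); print(t,round(s["time"],2),s["ee_pos"].round(3) if hasattr(s["ee_pos"],"round") else s["ee_pos"],np.round(s["wrist_force"],2))
hit=robot.move_l(*tool2(.44,1.0,.06,.019),rate=.12,max_force=8); rep(hit)
if not hit:
    hit=robot.move_l(*tool2(.44,1.0,.022,.019),rate=.05,max_force=8); rep(hit)
    for phi in np.arange(.54,1.11,.08):
        if hit: break
        hit=robot.move_l(*tool2(phi,max(1.0,phi),.022,.019),rate=.06,max_force=10); rep((round(phi,2),hit))
img,d,P=cloud("wrist"); img2,_,_=cloud("scene")
cv2.imwrite("pics/push.png",cv2.resize(np.hstack([img,img2])[...,::-1],(800,300)))
E
```

```text
False 4.58 [ 0.487 -0.112  0.165] [-0.01  0.83  0.06]
False 5.49 [ 0.517 -0.12   0.184] [-0.08 -0.23 -0.3 ]
(np.float64(0.54), False) 6.01 [ 0.528 -0.123  0.205] [-0.25 -0.66 -1.69]
(np.float64(0.62), False) 6.45 [ 0.537 -0.126  0.22 ] [-0.86 -0.44 -0.97]
(np.float64(0.7), False) 6.89 [ 0.548 -0.129  0.234] [ 0.12 -0.3  -1.64]
(np.float64(0.78), False) 7.33 [ 0.559 -0.132  0.246] [ 0.25 -0.46 -0.56]
(np.float64(0.86), False) 7.78 [ 0.571 -0.136  0.258] [-0.16 -0.7   0.33]
(np.float64(0.94), False) 8.22 [ 0.584 -0.139  0.269] [ 0.01 -0.28  0.61]
(np.float64(1.02), False) 8.65 [ 0.598 -0.143  0.278] [ 0.4   0.73 -0.44]
(np.float64(1.1), False) 9.07 [ 0.61  -0.146  0.287] [ 0.93 -0.12 -0.85]
```

View pics/push.png

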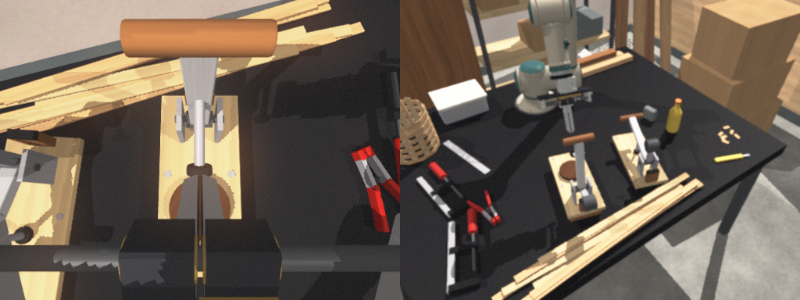

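The loaded arm has swung onto its stop and left the fingers: the bar is at wrist (200,38), with the foot just below the fingertips. I'll back out along the tool axis, then towards the robot, and check.

```bash
python3 - <<'E'
from plan import *
p,R=tool2(1.1,1.1,.022,.019)
p1=p-.06*R[:,2]; print(robot.move_l(p1,rate=.1,max_force=8))
p2=p1-.16*u+.02*Z; print(robot.move_l(p2,rate=.15,max_force=8))
robot.wait(1)
out=[]
for n in("scene","top"):
    img,d,P=cloud(n); z=np.load(n+".npz"); out.append(img)
    hsv=cv2.cvtColor(img,cv2.COLOR_RGB2HSV)
    M=((hsv[...,0]<14)|(hsv[...,0]>172))&(hsv[...,1]>110)&(P[...,2]>.28)&(P[...,0]>.62)&(P[...,0]<.8)&(abs(P[...,1]+.17)<.08)
    Q=P[M]; c=Q.mean(0); print(n,len(Q),c.round(3),"joint~",np.arctan2(Q[:,2].max()-.012-pin[2],-(c-pin)@u)-.3)
s=robot.state(); print(s["time"],s["ee_pos"],s["wrist_force"])
cv2.imwrite("pics/end.png",cv2.resize(np.hstack(out)[...,::-1],(800,300)))
E
```

```text
False
False
scene 339 [ 0.707 -0.175  0.345] joint~ 1.2255053015681894
top 293 [ 0.698 -0.171  0.345] joint~ 1.1827119242120232
12.2417 [ 0.43011401 -0.09584762  0.36163965] [0.96305109 0.65576613 0.5534649 ]
```

View pics/end.png

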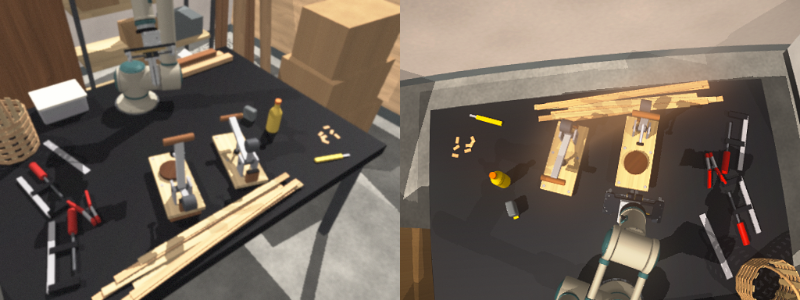

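The arm stands at about 1.2 rad in both views. The disc is in place at top (635,160), the empty press is still down, and the robot is clear.

```bash
python3 -c "
from station import robot
print(robot.job_done())"
```

```text
the job is handed in; nothing more can be done
None
```

The job is handed in: the loaded press's arm stands against its back stop (about 1.2 rad in both camera views), the disc, empty press and bystanders look undisturbed in the final pictures, and the robot finished clear at 12.2 s; no verdict was returned.

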